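# Set out the tape and glue for the stock check

## Robot

A 7-joint arm with a two-finger parallel gripper is mounted at the origin on a cart in front of the work surface, level with it; the furniture and walls round the work are solid. World frame = base frame: x ahead of the robot, y to its left, z up, the work surface at z = 0. Lengths are in m, angles in rad, forces in N, time in s.
With the tool pointing down it reaches from about 0.4 to 0.85 m from the base axis. Payload 10.4 kg.
Tool frame: the origin (TCP) lies on the centre line of the jaws, within the pads' length; the fingertips stand 8 mm ahead of it and the grasp point (between the pads) lies 11 mm behind it (r.finger_overhang is the distance from the TCP to the fingertips, in m); z points along the fingers, y is the line along which they close (so a half turn about z gives the same grasp; the last joint's range is limited). The gripper opens to 87 mm and grips with 3 to 60 N. Pads are 19 mm wide; open, the fingers measure 117 mm over their backs; the gripper's body (75 mm by 190 mm) begins 51 mm behind the grasp point.
Start: joints at [-1.191, 0.332, -0.065, 1.46, 0.022, 1.35, -0.088], TCP at [0.245, 0.575, 0.231] pointing down, gripper open.
Joint ranges: [-2.6, 2.6], [-0.5, 2.12], [-1.47, 1.34], [0.16, 2.42], [-1.27, 4.41], [0.06, 2.06], [-2.6, 2.6]. Speed limits (rad/s): [2.22, 2.22, 2.79, 2.79, 3.14, 3.14, 3.14].

## Interface

Orientations are given as a unit quaternion [x, y, z, w].
In Python, from bench import r, vision gives the robot as it stands.
- The arm moves only by the tool drive_tool, never from a script. Its argument "series" is a list of rows, each a list of 2 entries, a list of its own where there are three numbers: the shift along the world's x, y, z in cm, then the turn about the world's z in degrees. A call has exactly 10 rows; each row shifts and turns the commanded pose from where the row before left it; what a row does not reach is not made up. A row lasts 1/8 s, in which the tool goes at most 62.5 mm and 10.7 degrees, less where a joint would pass 70% of its speed; a pose out of reach is approached as far as the arm can. A call with a gripper value outside its range is refused whole. "hand" is the closure, from 0 (fully open) to 1 (shut), set as the call begins (left out, the last holds). The fingers move at their own pace and stop on an object; "newtons" is the grip in N (left out, the last holds). Time passes only in rows, so rows that do not move let the fingers close, or fill a call up. It gives the time, the measured TCP pose, the force, the opening and the grip force at its end, in the units of the state.
- r.read_state(): the state, without advancing time (a new reading comes with each control period).
- vision.camera(name): name is "scene" or "top" or "wrist"; returns a dict with "color" (384x512x3 uint8, red, green, blue), "intrinsics" (3x3 intrinsics, pixels), "R" (3x3) and "t" (3): a world point X has camera coordinates R X + t; the wrist camera has in their place "mount" (4x4, takes a point from camera to tool coordinates, whose origin is the TCP and whose axes are the flange's). Camera axes: x right, y down, z forward; pixel columns grow to the right and rows downward; lengths in m; the calibration is good to about 2 mm. The wrist camera is an equidistant fisheye: a pixel r from the principal point sees the ray r / f radians off the axis. A picture is of the moment at which its call begins: read the wrist's pose just before it. There is no depth.
- r.close_job(): hands the job in; it is judged then, once.
The state is a dict: "time": time; "joint_positions": joint angles; "joint_vel": joint speeds; "joint_torque": joint torques, N m; "ee_pos": TCP position; "eef_rot": TCP orientation; "ft_force": force on the tool from outside, world axes, zero at the start; "torque": the same for the moment, N m; "width": finger opening in m; "grip_force": force on a finger pad.
Only numpy, scipy, OpenCV 4.12 (cv2) and the standard library are available. Lean on these libraries where they do the work, as an engineer would, in place of code of your own. Each camera call takes 0.05 s, during which the arm holds its last target. There are 200 camera calls.

## Task

Set out the craft supplies for the stock check: slide all the tape rolls up off the spindle and lay them flat in a neat row on the blue strip, each centred on a printed circle of its own. Let every glue stick on the desk, cap up, down into a rack well of its own until it rests on the bottom, so that the red cap alone shows above the wood. Leave everything else on the desk where it is.

Things in the scene. Friction and masses are not known exactly. Their poses are not given: they have to be found in the camera images.
- rack: pale wooden block rack, 58 x 222 mm and 54 mm high, fixed to the desk; origin at the centre of its underside; five round blind wells stand in a row along its own y axis, 42 mm apart, each 33 mm wide and 48 mm deep, open at the top
- strip: thin blue strip fixed flat on the desk, 204 x 80 mm, 3 mm thick; origin at the centre of its underside; three white printed circles (60 mm wide) lie in a row along its own x axis, 64 mm apart
- spindle_top (a point): top of the fixed upright metal spindle, on its vertical axis, 88 mm above the desk; the post is 24 mm thick and stands on a shoulder (42 mm wide, its top 30 mm above the desk) on a round foot 92 mm wide and 12 mm high. The lowest tape roll rests on the shoulder, the others on one another; the topmost roll covers the top of the post, which reaches 10 mm up into it
- well_0 (a point): centre of the mouth of rack well 0, level with the rack's top (54 mm above the desk; well floor 48 mm below); the rack's own axes
- well_1 (a point): centre of the mouth of rack well 1, level with the rack's top (54 mm above the desk; well floor 48 mm below); the rack's own axes
- well_2 (a point): centre of the mouth of rack well 2, level with the rack's top (54 mm above the desk; well floor 48 mm below); the rack's own axes
- well_3 (a point): centre of the mouth of rack well 3, level with the rack's top (54 mm above the desk; well floor 48 mm below); the rack's own axes
- well_4 (a point): centre of the mouth of rack well 4, level with the rack's top (54 mm above the desk; well floor 48 mm below); the rack's own axes
- circle_0 (a point): centre of printed circle 0 on the strip, on its upper face, 3 mm above the desk; the strip's own axes (x along the row)
- circle_1 (a point): centre of printed circle 1 on the strip, on its upper face, 3 mm above the desk; the strip's own axes (x along the row)
- circle_2 (a point): centre of printed circle 2 on the strip, on its upper face, 3 mm above the desk; the strip's own axes (x along the row)
- roll_yellow_centre (a point): centre (half-way up) of the yellow tape roll, a rigid ring 54 mm across and 24 mm high with a 32 mm bore, 60 g; z along its axis. All three rolls are threaded on the spindle at the start
- roll_green_centre (a point): centre (half-way up) of the green tape roll, a rigid ring 54 mm across and 24 mm high with a 32 mm bore, 60 g; z along its axis. All three rolls are threaded on the spindle at the start
- roll_red_centre (a point): centre (half-way up) of the red tape roll, a rigid ring 54 mm across and 24 mm high with a 32 mm bore, 60 g; z along its axis. All three rolls are threaded on the spindle at the start
- stick_1_centre (a point): centre (38 mm above its foot) of a glue stick, a round rod with red cap up, 26 mm thick and 76 mm high, about 32 g; z along its axis, towards the cap. It stands upright on the desk at the start, or is absent
- stick_2_centre (a point): centre (38 mm above its foot) of a glue stick, a round rod with red cap up, 26 mm thick and 76 mm high, about 32 g; z along its axis, towards the cap. It stands upright on the desk at the start, or is absent
- stick_3_centre (a point): centre (38 mm above its foot) of a glue stick, a round rod with red cap up, 26 mm thick and 76 mm high, about 32 g; z along its axis, towards the cap. It stands upright on the desk at the start, or is absent
- stick_4_centre (a point): centre (38 mm above its foot) of a glue stick, a round rod with red cap up, 26 mm thick and 76 mm high, about 32 g; z along its axis, towards the cap. It stands upright on the desk at the start, or is absent
- stick_5_centre (a point): centre (38 mm above its foot) of a glue stick, a round rod with red cap up, 26 mm thick and 76 mm high, about 32 g; z along its axis, towards the cap. It stands upright on the desk at the start, or is absent
- stapler: blue stapler, 145 x 36 x 43 mm, a bystander to be left alone; origin at the centre of its underside
- calculator: desk calculator, 128 x 78 x 14 mm, a bystander to be left alone; origin at the centre of its underside
- marker: black marker with orange cap, 124 x 13 x 14 mm, a bystander to be left alone; origin at the centre of its underside
- eraser: eraser in a blue sleeve, 60 x 24 x 13 mm, a bystander to be left alone; origin at the centre of its underside
Things that resemble listed ones, but are neither listed nor needed, are in the scene too. There is more than one size of the part that bears roll_red_centre; the job needs the largest.

How it is judged:
At the end, for the whole second after the job is handed in: Each tape roll lies flat on the strip, its centre within 12 mm of a printed circle's centre; each glue stick present stands cap up in a well, within 4 mm of the well's floor and 9 mm of its axis; all at rest and released ((horizontal distance between roll_yellow_centre and circle_0 below 0.012 m or horizontal distance between roll_yellow_centre and circle_1 below 0.012 m or horizontal distance between roll_yellow_centre and circle_2 below 0.012 m) and height (world z) of each of roll_yellow_centre, roll_green_centre, roll_red_centre below 0.02 m and angle between each of roll_yellow_centre, roll_green_centre, roll_red_centre's own z axis and vertical below 0.12 rad and linear speed of each of roll_yellow, roll_green, roll_red, stick_1, stick_2, stick_3, stick_4, stick_5 below 0.02 m/s and (horizontal distance between roll_green_centre and circle_0 below 0.012 m or horizontal distance between roll_green_centre and circle_1 below 0.012 m or horizontal distance between roll_green_centre and circle_2 below 0.012 m) and (horizontal distance between roll_red_centre and circle_0 below 0.012 m or horizontal distance between roll_red_centre and circle_1 below 0.012 m or horizontal distance between roll_red_centre and circle_2 below 0.012 m) and ((horizontal distance between stick_1_centre and well_0 below 0.009 m and z of stick_1_centre in the frame of well_0 below -0.006 m) or (horizontal distance between stick_1_centre and well_1 below 0.009 m and z of stick_1_centre in the frame of well_1 below -0.006 m) or (horizontal distance between stick_1_centre and well_2 below 0.009 m and z of stick_1_centre in the frame of well_2 below -0.006 m) or (horizontal distance between stick_1_centre and well_3 below 0.009 m and z of stick_1_centre in the frame of well_3 below -0.006 m) or (horizontal distance between stick_1_centre and well_4 below 0.009 m and z of stick_1_centre in the frame of well_4 below -0.006 m)) and angle between each of stick_1_centre, stick_2_centre, stick_3_centre, stick_4_centre, stick_5_centre's own z axis and vertical below 0.25 rad and ((horizontal distance between stick_2_centre and well_0 below 0.009 m and z of stick_2_centre in the frame of well_0 below -0.006 m) or (horizontal distance between stick_2_centre and well_1 below 0.009 m and z of stick_2_centre in the frame of well_1 below -0.006 m) or (horizontal distance between stick_2_centre and well_2 below 0.009 m and z of stick_2_centre in the frame of well_2 below -0.006 m) or (horizontal distance between stick_2_centre and well_3 below 0.009 m and z of stick_2_centre in the frame of well_3 below -0.006 m) or (horizontal distance between stick_2_centre and well_4 below 0.009 m and z of stick_2_centre in the frame of well_4 below -0.006 m)) and ((horizontal distance between stick_3_centre and well_0 below 0.009 m and z of stick_3_centre in the frame of well_0 below -0.006 m) or (horizontal distance between stick_3_centre and well_1 below 0.009 m and z of stick_3_centre in the frame of well_1 below -0.006 m) or (horizontal distance between stick_3_centre and well_2 below 0.009 m and z of stick_3_centre in the frame of well_2 below -0.006 m) or (horizontal distance between stick_3_centre and well_3 below 0.009 m and z of stick_3_centre in the frame of well_3 below -0.006 m) or (horizontal distance between stick_3_centre and well_4 below 0.009 m and z of stick_3_centre in the frame of well_4 below -0.006 m)) and ((horizontal distance between stick_4_centre and well_0 below 0.009 m and z of stick_4_centre in the frame of well_0 below -0.006 m) or (horizontal distance between stick_4_centre and well_1 below 0.009 m and z of stick_4_centre in the frame of well_1 below -0.006 m) or (horizontal distance between stick_4_centre and well_2 below 0.009 m and z of stick_4_centre in the frame of well_2 below -0.006 m) or (horizontal distance between stick_4_centre and well_3 below 0.009 m and z of stick_4_centre in the frame of well_3 below -0.006 m) or (horizontal distance between stick_4_centre and well_4 below 0.009 m and z of stick_4_centre in the frame of well_4 below -0.006 m)) and ((horizontal distance between stick_5_centre and well_0 below 0.009 m and z of stick_5_centre in the frame of well_0 below -0.006 m) or (horizontal distance between stick_5_centre and well_1 below 0.009 m and z of stick_5_centre in the frame of well_1 below -0.006 m) or (horizontal distance between stick_5_centre and well_2 below 0.009 m and z of stick_5_centre in the frame of well_2 below -0.006 m) or (horizontal distance between stick_5_centre and well_3 below 0.009 m and z of stick_5_centre in the frame of well_3 below -0.006 m) or (horizontal distance between stick_5_centre and well_4 below 0.009 m and z of stick_5_centre in the frame of well_4 below -0.006 m))); the robot touches nothing.
It fails at once if a bystander (stapler, calculator, marker, eraser) is moved more than 30 mm (distance of any of stapler, calculator, marker, eraser from where it was at the start of the episode above 0.03 m).
Of stick_1, stick_2, stick_3, stick_4, stick_5 only 3 to 5 are there at a start; the rules pass over those that are not, and their reading is None.
At some moment in a run one of roll_yellow, roll_green, roll_red may be knocked a few centimetres aside while the robot is not near it.
It also fails if it takes over 210 s, if anything falls off the work surface, if the arm or the gripper's body presses on something with over 40 N, if the wrist force passes 120 N, or if a joint passes its speed limit or range.

## Working session

There is one attempt and no reset: what is moved stays moved. The work goes in short steps, Python scripts to look and compute and a tool call to move; the robot and the scene stay as the last step left them, time stands still between calls to the robot, and variables do not carry over. Pictures are saved under pics/ and viewed, at most 14 in all, crops included, and the job is handed in when it is done.

Besides the shell and the picture viewer there is one more tool, called after "Call:" by a JSON object that holds its "api" and its "payload", one argument or row to a line. drive_tool: Moves the arm, as the interface text tells. Its arguments: {"type":"object","properties":{"series":{"type":"array"},"hand":{"type":"number"},"newtons":{"type":"number"}},"required":["series"]}

```bash
mkdir -p pics; cat > h.py <<'E'
import numpy as np, cv2
from bench import r, vision
def snap(n,f):
    c=vision.camera(n); cv2.imwrite('pics/'+f,c["color"][:,:,::-1]); return c
def ray(c,u,v):
    K=np.array(c["intrinsics"]);R=np.array(c["R"]);t=np.array(c["t"])
    d=R.T@np.linalg.solve(K,[u,v,1.]); return -R.T@t,d
def onz(c,u,v,z):
    o,d=ray(c,u,v); return o+d*(z-o[2])/d[2]
def proj(c,X):
    p=np.array(c["intrinsics"])@(np.array(c["R"])@np.array(X)+np.array(c["t"])); return p[:2]/p[2]
E
python3 - <<'E'
from h import *
a=snap("top","top0.png"); b=snap("scene","sc0.png")
for c in(a,b): print(c["intrinsics"],np.round(-np.array(c["R"]).T@c["t"],3)); 
im=cv2.imread('pics/top0.png'); im2=cv2.imread('pics/sc0.png')
cv2.imwrite('pics/top0b.png',cv2.resize(im,(800,600),interpolation=cv2.INTER_CUBIC))
cv2.imwrite('pics/sc0b.png',cv2.resize(im2,(800,600),interpolation=cv2.INTER_CUBIC))
print(r.read_state()["eef_rot"],r.read_state()["time"])
E
```

```text
[[489.62639852   0.         250.81602773]
 [  0.         489.62639852 189.85190732]
 [  0.           0.           1.        ]] [ 0.264 -0.074  1.607]
[[462.30339935   0.         265.03274055]
 [  0.         462.30339935 194.22379467]
 [  0.           0.           1.        ]] [ 0.025 -0.918  0.847]
[ 2.00011370e-01  9.79793366e-01 -6.30696532e-04 -1.16851823e-04] 0.1
```

View pics/top0b.png

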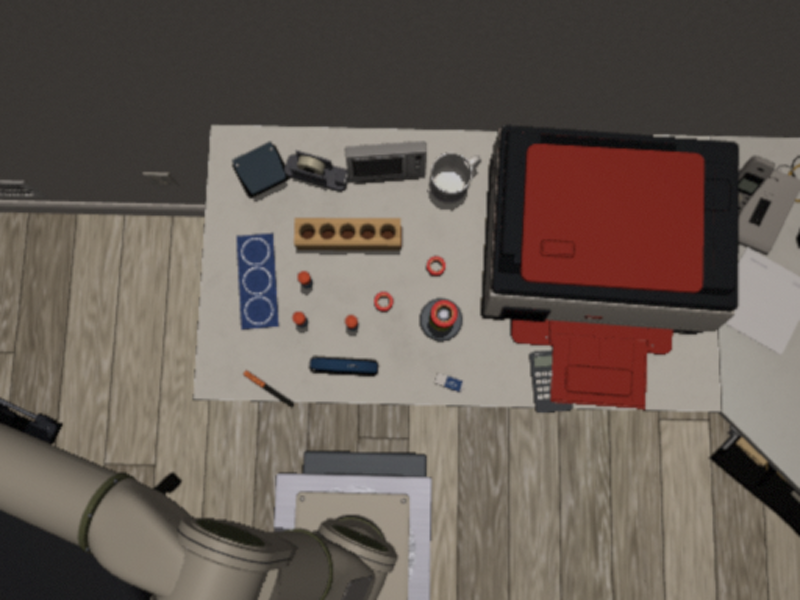

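View pics/sc0b.png

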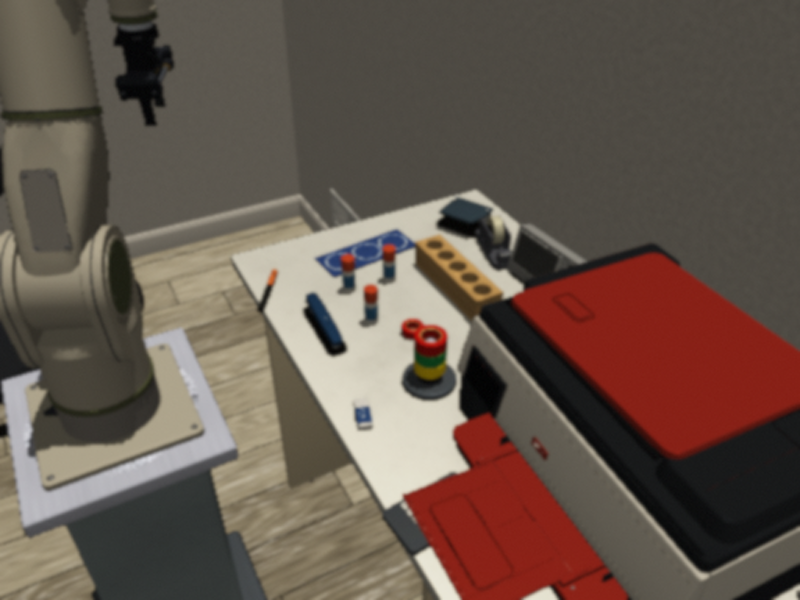

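```bash
cat > m.py <<'E'
from h import *
def mask(c,kind):
    h=cv2.cvtColor(c["color"],cv2.COLOR_RGB2HSV); H,S,V=cv2.split(h)
    if kind=="red": m=((H<9)|(H>172))&(S>150)&(V>90)
    if kind=="blue": m=(H>100)&(H<125)&(S>120)&(V>40)
    if kind=="wood": m=(H>9)&(H<22)&(S>90)&(V>110)
    if kind=="white": m=(S<60)&(V>110)
    return m.astype(np.uint8)*255
def blobs(m,amin=15):
    n,l,s,ce=cv2.connectedComponentsWithStats(m); return [(ce[i],s[i]) for i in range(1,n) if s[i][4]>=amin]
E
python3 - <<'E'
from m import *
c=vision.camera("top"); s=vision.camera("scene")
for cam,n in((c,"top"),(s,"scene")):
  for k in("red","blue","wood"):
    for ce,st in blobs(mask(cam,k),25):
        z={"red":.076,"blue":.003,"wood":.054}[k]
        print(n,k,ce.round(1),st,onz(cam,*ce,z).round(4))
m=mask(c,"blue")
for k in("blue","wood"):
    cn=max(cv2.findContours(mask(c,k),0,2)[0],key=cv2.contourArea if k=="wood" else lambda q:-abs(cv2.minAreaRect(q)[0][0]-164))
    re=cv2.minAreaRect(cn); b=cv2.boxPoints(re); z=.054 if k=="wood" else .003
    P=np.array([onz(c,*p,z) for p in b]); print(k,re,P.round(4),P.mean(0).round(4))
print("roll top z=.102",onz(c,441/1.5625,313/1.5625,.102))
print("desk edge",[onz(c,u/1.5625,v/1.5625,0).round(3) for u,v in((197,398),(212,127),(483,315),(420,320),(462,320))])
E
```

```text
top red [392.4 138.9] [  334    92   116    95 10043] [ 0.6883 -0.5202  0.076 ]
top red [279.1 170.2] [273 165  12  11  49] [ 0.5764 -0.1567  0.076 ]
top red [194.1 177.3] [191 174   7   8  41] [0.5469 0.1131 0.076 ]
top red [244.9 193.2] [240 188  11  11  45] [ 0.4999 -0.0497  0.076 ]
top red [283.6 200.5] [276 192  17  18 133] [ 0.4795 -0.1724  0.076 ]
top red [191.  203.1] [188 200   7   8  42] [0.4641 0.1193 0.076 ]
top red [224.6 205.6] [222 202   7   8  40] [0.4587 0.0133 0.076 ]
top red [381.2 229.7] [ 328  205  102   57 3627] [ 0.3948 -0.4787  0.076 ]
top blue [163.  160.6] [157 155  13  13 136] [0.6148 0.2286 0.003 ]
top blue [172.5 168.7] [169 162   6  14  41] [0.5878 0.1954 0.003 ]
top blue [155.2 170.6] [153 165   7  13  35] [0.5801 0.2529 0.003 ]
top blue [164.  179.2] [158 173  13  13 141] [0.5515 0.2218 0.003 ]
top blue [173.9 194.4] [169 179   8  30  77] [0.5013 0.1864 0.003 ]
top blue [156.  189.1] [154 183   7  14  39] [0.5177 0.2466 0.003 ]
top blue [165.2 198.1] [159 192  14  13 144] [0.488  0.2146 0.003 ]
top blue [157.  206.5] [155 202   7   8  26] [0.4597 0.240
[... 1002 characters left out ...]

scene wood [293.4 171.7] [267 151  54  42 677] [0.6495 0.0169 0.054 ]
scene wood [173.8 177.5] [171 172   7  11  42] [0.3269 0.1533 0.054 ]
blue ((164.0, 179.0), (12.0, 12.0), 90.0) [[0.5721 0.243  0.003 ]
 [0.5731 0.203  0.003 ]
 [0.5325 0.201  0.003 ]
 [0.5315 0.2408 0.003 ]] [0.5523 0.222  0.003 ]
wood ((222.5, 148.0), (16.0, 67.0), 90.0) [[ 0.6745  0.1377  0.054 ]
 [ 0.6798 -0.0811  0.054 ]
 [ 0.6262 -0.0823  0.054 ]
 [ 0.621   0.1353  0.054 ]] [0.6504 0.0274 0.054 ]
roll top z=.102 [ 0.47618532 -0.16658712  0.102     ]
desk edge [array([0.3  , 0.333, 0.   ]), array([0.893, 0.338, 0.   ]), array([ 0.488, -0.262,  0.   ]), array([ 0.475, -0.129,  0.   ]), array([ 0.477, -0.218,  0.   ])]
```

```bash
python3 -c "
import cv2
i=cv2.imread('pics/top0.png'); cv2.imwrite('pics/topc.png',cv2.resize(i[130:260,140:330],(760,520),interpolation=cv2.INTER_CUBIC))"
```

```text
(no output)
```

View pics/topc.png

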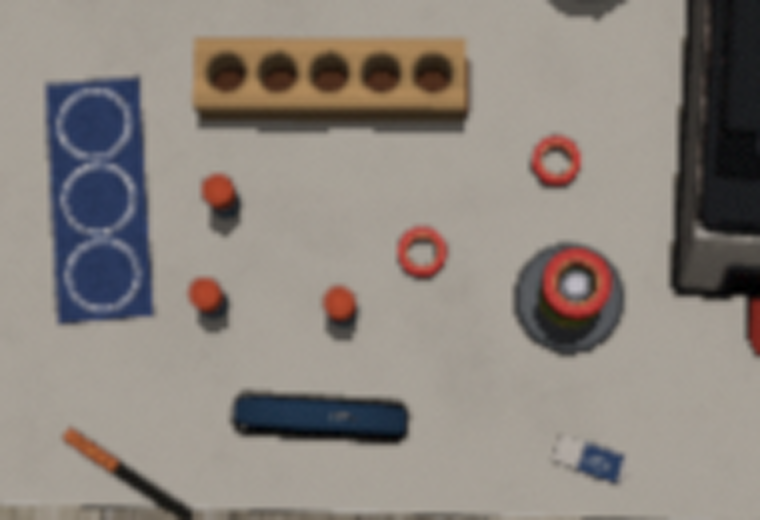

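Call:
{"api": "drive_tool", "payload": {
  "series": [
    [[1.5,-2.5,0.5],-3.3],
    [[1.5,-2.5,0.5],-3.3],
    [[1.5,-2.5,0.5],-3.3],
    [[1.5,-2.5,0.5],-3.3],
    [[1.5,-2.5,0.5],-3.3],
    [[1.5,-2.5,0.5],-3.3],
    [[1.5,-2.5,0.5],-3.3],
    [[1.5,-2.5,0.5],-3.3],
    [[1.5,-2.5,0.5],-3.3],
    [[1.5,-2.5,0.5],-3.3]
  ],
  "hand": 0,
  "newtons": 15
}}

```text
time: 1.45
ee_pos: [0.3959, 0.3233, 0.2809]
eef_rot: [0.472, 0.882, 0.0, 0.0]
ft_force: [-0.4, -0.3, -0.5]
width: 0.0869
grip_force: 0.0
```

Call:
{"api": "drive_tool", "payload": {
  "series": [
    [[1.5,-2.5,0],-3.3],
    [[1.5,-2.5,0],-3.3],
    [[1.5,-2.5,0],-3.3],
    [[1.5,-2.5,0],-3.3],
    [[1.5,-2.5,0],-3.3],
    [[1.5,-2.5,0],-3.3],
    [[1.5,-2.5,0],-3.3],
    [[1.5,-2.5,0],-3.3],
    [[1.5,-2.5,0],-3.3],
    [[1.5,-2.5,0],-3.3]
  ]
}}

```text
time: 2.7
ee_pos: [0.546, 0.0733, 0.2806]
eef_rot: [0.703, 0.711, 0.0, 0.0]
ft_force: [0.4, 0.2, -0.3]
width: 0.0872
grip_force: 0.0
```

```bash
cat >> m.py <<'E'
from scipy.spatial.transform import Rotation as Ro
def wrist(f=None):
    s=r.read_state(); c=vision.camera("wrist")
    T=np.eye(4);T[:3,:3]=Ro.from_quat(s["eef_rot"]).as_matrix();T[:3,3]=s["ee_pos"]
    c["W"]=T@np.array(c["mount"])
    if f: cv2.imwrite('pics/'+f,cv2.resize(c["color"][:,:,::-1],(800,600),interpolation=cv2.INTER_CUBIC))
    return c
def wz(c,u,v,z):
    K=np.array(c["intrinsics"]);x=(u-K[0,2])/K[0,0];y=(v-K[1,2])/K[1,1];th=np.hypot(x,y)
    k=np.sin(th)/max(th,1e-9); d=c["W"][:3,:3]@np.array([x*k,y*k,np.cos(th)]);o=c["W"][:3,3]
    return o+d*(z-o[2])/d[2]
def wp(c,X):
    K=np.array(c["intrinsics"]);p=c["W"][:3,:3].T@(np.array(X)-c["W"][:3,3]); h=np.hypot(p[0],p[1]);th=np.arctan2(h,p[2])
    return np.array([K[0,2]+K[0,0]*th*p[0]/h,K[1,2]+K[1,1]*th*p[1]/h])
E
python3 - <<'E'
from m import *
c=wrist("w1.png"); s=r.read_state(); print(s["ee_pos"],Ro.from_quat(s["eef_rot"]).as_matrix()[:,1].round(3),s["time"]); print(np.array(c["mount"]).round(3),c["intrinsics"])
for ce,st in blobs(mask(c,"red"),25): print(ce.round(1),st,wz(c,*ce,.076).round(4))
E
```

```text
[0.5472887  0.06916678 0.28053352] [1.    0.005 0.001] 2.75
[[ 0.    -0.97  -0.245  0.066]
 [ 1.     0.001 -0.001  0.   ]
 [ 0.001 -0.245  0.97  -0.153]
 [ 0.     0.     0.     1.   ]] [[297.31863964   0.         257.71736966]
 [  0.         297.31863964 188.8642798 ]
 [  0.           0.           1.        ]]
[190.6 132.8] [181 124  19  20 268] [0.4636 0.1183 0.076 ]
[258.8 137.8] [249 129  20  21 282] [0.5466 0.1121 0.076 ]
[191.3 215.1] [182 206  19  19 273] [0.4607 0.0128 0.076 ]
[233.2 233. ] [226 231  16   4  44] [ 0.515  -0.0108  0.076 ]
```

View pics/w1.png

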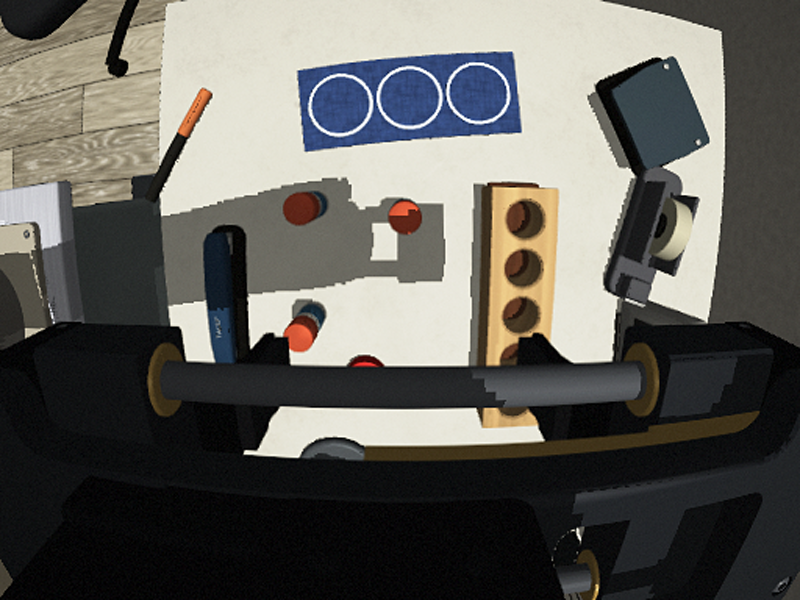

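```bash
python3 - <<'E'
from m import *
c=wrist(); t=vision.camera("top")
# ring interiors: blue blobs
def rep(name,cam,f,m,z,amin,amax):
    cn,hi=cv2.findContours(m,cv2.RETR_CCOMP,cv2.CHAIN_APPROX_NONE)
    for q,h in zip(cn,hi[0]):
        a=cv2.contourArea(q)
        if amin<a<amax and len(q)>=8:
            e=cv2.fitEllipse(q); print(name,"hole" if h[3]>=0 else "out",np.round(e[0],1),np.round(e[1],1),f(cam,*e[0],z).round(4))
b=mask(c,"blue"); rep("wcirc",c,wz,b,.003,600,3000)
w=mask(c,"wood"); rep("wwell",c,wz,w,.054,150,1200)
rep("twell",t,onz,mask(t,"wood"),.054,10,100); rep("tcirc",t,onz,mask(t,"blue"),.003,80,300)
for z in(.065,.070,.076):
  for ce,st in blobs(mask(c,"red"),100): print(z,wz(c,*ce,z).round(4))
E
```

```text
wcirc out [215.7  63.9] [34.  35.9] [0.4863 0.2105 0.003 ]
wcirc out [259.9  58.9] [34.5 36. ] [0.5496 0.2172 0.003 ]
wcirc out [303.8  55.5] [33.3 35.9] [0.6128 0.2242 0.003 ]
wcirc hole [215.7  64. ] [41.4 43.6] [0.4862 0.2104 0.003 ]
wcirc hole [259.9  58.9] [41.7 44.1] [0.5496 0.2172 0.003 ]
wcirc hole [303.8  55.7] [40.8 43.5] [0.6127 0.2238 0.003 ]
wwell out [322.4 265.1] [ 8.8 41.9] [ 0.6432 -0.0762  0.054 ]
wwell hole [332.2 197.6] [22.7 24.9] [0.6486 0.0271 0.054 ]
wwell hole [333.6 167.3] [23.9 25.4] [0.6477 0.0688 0.054 ]
wwell hole [334.6 135.7] [24.2 26.2] [0.6471 0.1106 0.054 ]
wwell out [122.2  69.5] [ 6.9 42.6] [0.3638 0.2038 0.054 ]
twell out [479.9 287.8] [ 3.9 27.3] [ 0.223  -0.7883  0.054 ]
twell out [161.7 241.7] [ 3.  17.7] [0.3417 0.2092 0.054 ]
twell hole [247.6 147.7] [10.9 11.5] [ 0.6533 -0.0544  0.054 ]
twell hole [234.8 147.6] [10.7 11.2] [ 0.6527 -0.0125  0.054 ]
twell hole [221.8 147.6] [10.7 11.2] [0.6516 0.0298 0.054 ]
tcirc out [229.5 234. ] [ 6.5 24.1] [ 0.3747 -0.0016  0.003 ]
0.065 [0.4611 0.1178 0.065 ]
0.065 [0.5464 0.1117 0.065 ]
0.065 [0.458  0.0091 0.065 ]
0.07 [0.4623 0.1181 0.07  ]
0.07 [0.5464 0.112  0.07  ]
0.07 [0.4592 0.0108 0.07  ]
0.076 [0.4637 0.1184 0.076 ]
0.076 [0.5464 0.1124 0.076 ]
0.076 [0.4606 0.0129 0.076 ]
```

```bash
python3 -c "
from h import *
s=r.read_state();print(s['ee_pos'],s['eef_rot'],s['time'])"
```

```text
[0.54583439 0.07285599 0.28041713] [ 7.02926911e-01  7.11262007e-01 -2.55662185e-04  2.23462187e-04] 2.85
```

Call:
{"api": "drive_tool", "payload": {
  "series": [
    [[0,1.3,0],0],
    [[0,1.3,0],0],
    [[0,1.3,0],0],
    [[0,0,-4],0],
    [[0,0,-4],0],
    [[0,0,-4],0],
    [[0,0,-2],0],
    [[0,0,0],0],
    [[0,0,0],0],
    [[0,0,0],0]
  ],
  "hand": 0.35
}}

```text
time: 4.1
ee_pos: [0.5456, 0.1144, 0.1418]
eef_rot: [0.701, 0.713, 0.001, 0.0]
ft_force: [-0.4, 0.0, 0.7]
width: 0.0566
grip_force: 0.0
```

```bash
cat > look.py <<'E'
from m import *
import sys
s=r.read_state(); print(s["ee_pos"].round(4) if hasattr(s["ee_pos"],"round") else s["ee_pos"],s["width"])
c=wrist(sys.argv[1] if len(sys.argv)>1 else None)
for ce,st in blobs(mask(c,"red"),100): print(ce.round(1),st,wz(c,*ce,.071).round(4))
cn,hi=cv2.findContours(mask(c,"wood"),cv2.RETR_CCOMP,cv2.CHAIN_APPROX_NONE)
for q,h in zip(cn,hi[0]):
    if h[3]>=0 and 150<cv2.contourArea(q)<6000:
        e=cv2.fitEllipse(q); print("well",np.round(e[0],1),np.round(e[1],1),wz(c,*e[0],.054).round(4))
E
python3 look.py w2.png
```

```text
[0.5456 0.1144 0.1418] 0.056625384131092284
[155.4 195.3] [142 181  28  30 664] [0.4625 0.1171 0.071 ]
[259.1 205.3] [243 187  32  35 796] [0.5469 0.1106 0.071 ]
```

View pics/w2.png

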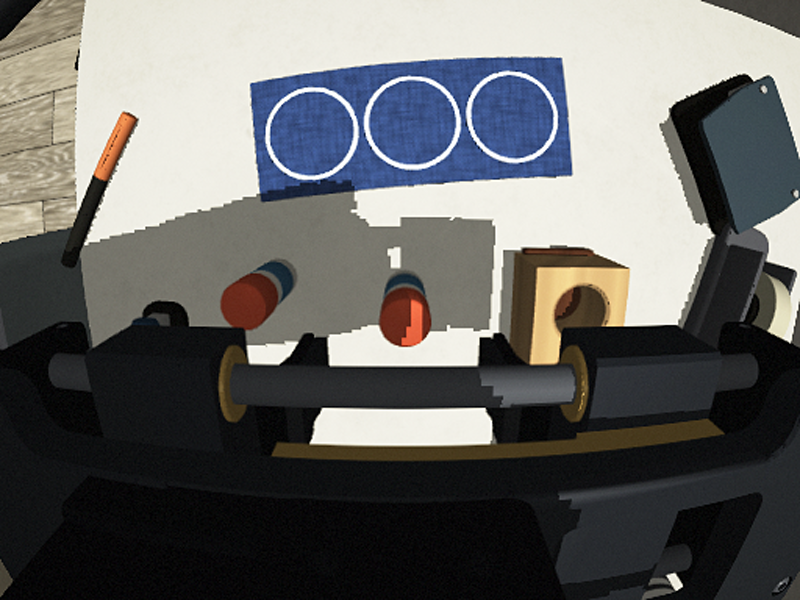

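Call:
{"api": "drive_tool", "payload": {
  "series": [
    [[0.05,-0.3,-2],0],
    [[0,0,-2],0],
    [[0,0,-2],0],
    [[0,0,-2.1],0],
    [[0,0,0],0],
    [[0,0,0],0],
    [[0,0,0],0],
    [[0,0,0],0],
    [[0,0,0],0],
    [[0,0,0],0]
  ]
}}

```text
time: 5.4
ee_pos: [0.5455, 0.111, 0.0597]
eef_rot: [0.701, 0.713, 0.0, 0.0]
ft_force: [-1.0, 0.4, -0.2]
width: 0.0565
grip_force: 0.0
```

Call:
{"api": "drive_tool", "payload": {
  "series": [
    [[0,0,0],0],
    [[0,0,0],0],
    [[0,0,0],0],
    [[0,0,0],0],
    [[0,0,0],0],
    [[0,0,0],0],
    [[0,0,2],0],
    [[0,0,2],0],
    [[0,0,3],0],
    [[0,0,0],0]
  ],
  "hand": 1,
  "newtons": 12
}}

```text
time: 6.65
ee_pos: [0.5469, 0.1113, 0.1318]
eef_rot: [0.701, 0.713, 0.002, 0.001]
ft_force: [0.1, 0.2, -0.1]
width: 0.0257
grip_force: 11.9
```

```bash
cat >> look.py <<'E'
W=cv2.resize(c["color"][120:300,180:380,::-1],(800,720))
E
python3 look.py w3.png
```

```text
[0.5469 0.1113 0.1318] 0.02570833586030492
[149.2 194.6] [135 180  30  29 712] [0.4624 0.1174 0.071 ]
[257.  230.2] [239 225  38   9 217] [0.5468 0.0903 0.071 ]
[257.5 264.7] [240 262  36   8 196] [0.5477 0.0599 0.071 ]
```

View pics/w3.png

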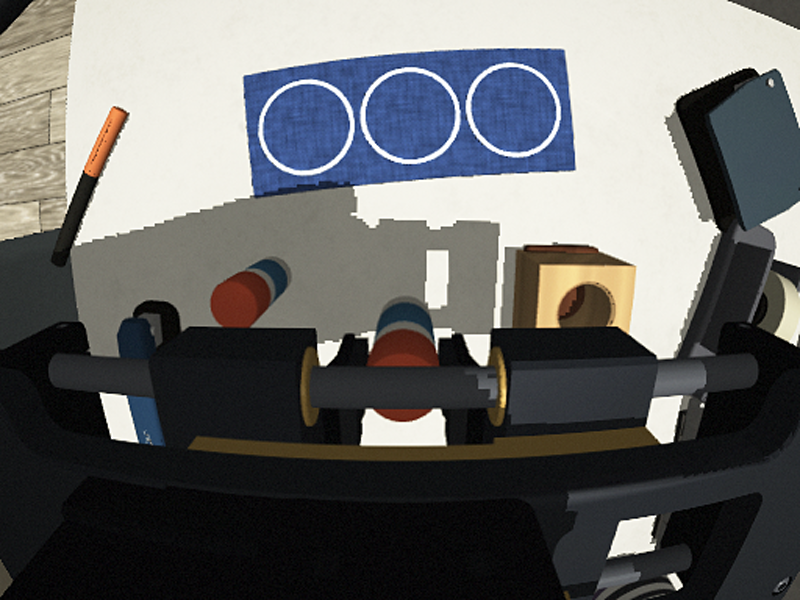

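Call:
{"api": "drive_tool", "payload": {
  "series": [
    [[0,0,2.5],0],
    [[2,-1,2],0],
    [[2,-1,1],0],
    [[2,-1,0],0],
    [[2,-1,0],0],
    [[2,-1,0],0],
    [[0,0,0],0.5],
    [[0,0,0],0],
    [[0,0,0],0],
    [[0,0,0],0]
  ]
}}

```text
time: 7.95
ee_pos: [0.6452, 0.0615, 0.1847]
eef_rot: [0.698, 0.716, 0.0, -0.0]
ft_force: [-0.3, -0.3, 0.3]
width: 0.026
grip_force: 11.9
```

```bash
python3 look.py w4.png
```

```text
[0.6452 0.0615 0.1847] 0.026022902414602738
[ 80.6 128.3] [ 69 117  27  25 470] [0.4645 0.1185 0.071 ]
[ 87.3 224. ] [ 76 217  25  13 217] [0.4614 0.016  0.071 ]
[257.1 230.2] [239 225  38   9 219] [0.6456 0.019  0.071 ]
[257.3 264.7] [240 262  36   8 197] [ 0.6468 -0.019   0.071 ]
well [248.1 114. ] [14.4 23.7] [0.6342 0.1284 0.054 ]
```

View pics/w4.png

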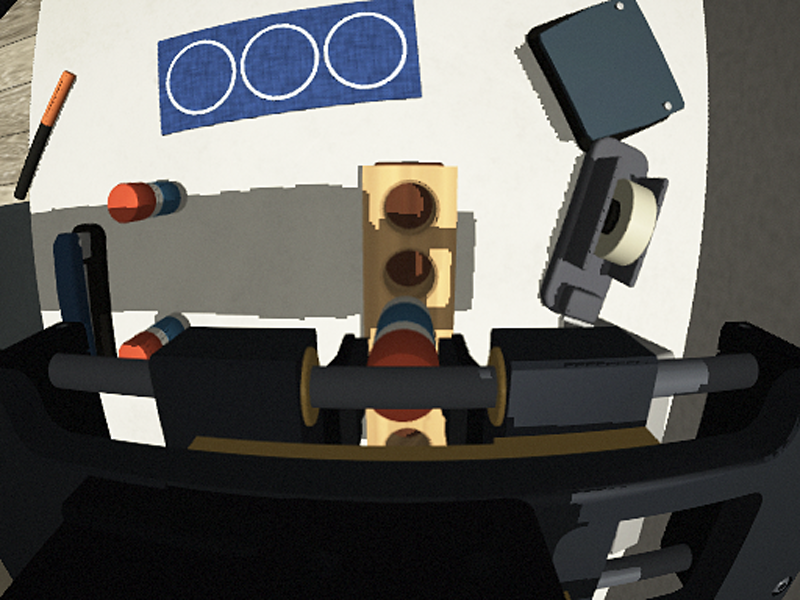

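```bash
python3 - <<'E'
from m import *
c=wrist()
for u,v in((411,205),(410,272),(361,170),(458,170),(385,205),(437,205)): print(u,v,wz(c,u/1.5625,v/1.5625,.054).round(4))
for X in((.6471,.1106,.054),(.6477,.0688,.054)): print(wp(c,X)*1.5625)
E
```

```text
411 205 [0.6489 0.1123 0.054 ]
410 272 [0.6495 0.0706 0.054 ]
361 170 [0.6181 0.1331 0.054 ]
458 170 [0.6768 0.1347 0.054 ]
385 205 [0.6331 0.1119 0.054 ]
437 205 [0.6648 0.1128 0.054 ]
[407.90616206 207.6449682 ]
[407.01676577 274.79726445]
```

Call:
{"api": "drive_tool", "payload": {
  "series": [
    [[0.33,2.5,-1],0],
    [[0,2.55,-1],0],
    [[0,0,-1.5],0],
    [[0,0,-1.5],0],
    [[0,0,0],0],
    [[0,0,0],0],
    [[0,0,0],0],
    [[0,0,0],0],
    [[0,0,-0.8],0],
    [[0,0,-0.7],0]
  ]
}}

```text
time: 9.3
ee_pos: [0.6486, 0.1115, 0.1189]
eef_rot: [0.698, 0.716, -0.0, -0.0]
ft_force: [0.2, -0.3, -0.4]
width: 0.026
grip_force: 11.9
```

Call:
{"api": "drive_tool", "payload": {
  "series": [
    [[0,0,-0.7],0],
    [[0,0,-0.7],0],
    [[0,0,-0.7],0],
    [[0,0,-0.7],0],
    [[0,0,-0.7],0],
    [[0,0,-0.7],0],
    [[0,0,-0.6],0],
    [[0,0,0],0],
    [[0,0,0],0],
    [[0,0,0],0]
  ]
}}

```text
time: 10.55
ee_pos: [0.649, 0.1116, 0.0719]
eef_rot: [0.698, 0.716, 0.0, 0.0]
ft_force: [0.6, 0.9, -1.2]
width: 0.0258
grip_force: 11.9
```

```bash
python3 look.py w5.png; python3 -c "
from h import *
print(r.read_state()['ft_force'])
snap('scene','s5.png');i=cv2.imread('pics/s5.png');cv2.imwrite('pics/s5c.png',cv2.resize(i[100:260,180:380],(800,640)))"
```

```text
[0.649  0.1116 0.0719] 0.025783745314819174
[  4.7 210.2] [  0 196  13  27 254] [0.4628 0.1177 0.071 ]
[257.  230.1] [239 225  38   9 222] [0.6485 0.1149 0.071 ]
[256.9 264.9] [240 262  36   9 214] [0.649  0.0928 0.071 ]
[0.41293415 0.11141578 0.00467646]
```

View pics/w5.png

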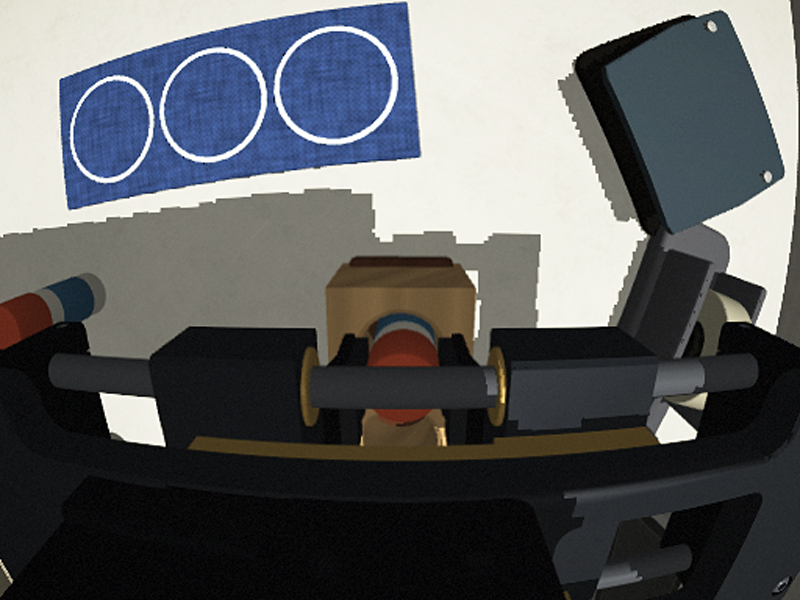

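Call:
{"api": "drive_tool", "payload": {
  "series": [
    [[0,0,-0.3],0],
    [[0,0,0],0],
    [[0,0,0],0],
    [[0,0,0],0],
    [[0,0,0],0],
    [[0,0,0],0],
    [[0,0,0],0],
    [[0,0,0],0],
    [[0,0,0],0],
    [[0,0,0],0]
  ]
}}

```text
time: 11.9
ee_pos: [0.6488, 0.1115, 0.0686]
eef_rot: [0.698, 0.716, 0.0, 0.0]
ft_force: [0.6, 0.7, -0.0]
width: 0.026
grip_force: 11.9
```

Call:
{"api": "drive_tool", "payload": {
  "series": [
    [[0,0,0],0],
    [[0,0,0],0],
    [[0,0,0],0],
    [[0,0,0],0],
    [[0,0,1],0],
    [[0,0,3],0],
    [[0,0,3],0],
    [[0,0,3],0],
    [[0,0,0],0],
    [[0,0,0],0]
  ],
  "hand": 0.35
}}

```text
time: 13.15
ee_pos: [0.6486, 0.1115, 0.1684]
eef_rot: [0.698, 0.716, -0.0, -0.0]
ft_force: [0.2, 0.2, -0.8]
width: 0.0562
grip_force: 0.0
```

Call:
{"api": "drive_tool", "payload": {
  "series": [
    [[-3,0,0],0],
    [[-4,0,0],0],
    [[-4,0.3,0],0],
    [[-4,0.3,0],0],
    [[-3.6,0,0],0],
    [[0,0,0],0],
    [[0,0,0],0],
    [[0,0,0],0],
    [[0,0,0],0],
    [[0,0,0],0]
  ]
}}

```text
time: 14.4
ee_pos: [0.463, 0.1174, 0.1684]
eef_rot: [0.698, 0.716, -0.0, 0.0]
ft_force: [-0.8, -0.4, -0.8]
width: 0.0564
grip_force: 0.0
```

```bash
python3 look.py w6.png
```

```text
[0.463  0.1174 0.1684] 0.0564003226644879
[258.2 191.8] [244 177  29  30 653] [0.4634 0.1173 0.071 ]
[445.8 203.1] [436 190  20  27 372] [0.6552 0.1098 0.071 ]
```

Call:
{"api": "drive_tool", "payload": {
  "series": [
    [[0,0,-2.5],0],
    [[0,0,-2.5],0],
    [[0,0,-2.5],0],
    [[0,0,-2],0],
    [[0,0,-1.3],0],
    [[0,0,0],0],
    [[0,0,0],0],
    [[0,0,0],0],
    [[0,0,0],0],
    [[0,0,0],0]
  ]
}}

```text
time: 15.7
ee_pos: [0.4629, 0.1176, 0.0608]
eef_rot: [0.698, 0.716, 0.0, 0.0]
ft_force: [0.1, 0.7, -0.5]
width: 0.0564
grip_force: 0.0
```

Call:
{"api": "drive_tool", "payload": {
  "series": [
    [[0,0,0],0],
    [[0,0,0],0],
    [[0,0,0],0],
    [[0,0,0],0],
    [[0,0,0],0],
    [[0,0,0],0],
    [[0,0,3],0],
    [[0,0,3],0],
    [[0,0,3],0],
    [[0,0,0],0]
  ],
  "hand": 1
}}

```text
time: 16.95
ee_pos: [0.464, 0.118, 0.1526]
eef_rot: [0.698, 0.716, 0.002, 0.001]
ft_force: [1.0, 0.0, -1.2]
width: 0.0254
grip_force: 12.0
```

Call:
{"api": "drive_tool", "payload": {
  "series": [
    [[3,-1,2],0],
    [[4,-1,0],0],
    [[4,-1,0],0],
    [[4,-1,0],0],
    [[3.6,-0.8,0],0],
    [[0,0,0],0],
    [[0,0,0],0],
    [[0,0,0],0],
    [[0,0,0],0],
    [[0,0,0],0]
  ]
}}

```text
time: 18.2
ee_pos: [0.6486, 0.0698, 0.1709]
eef_rot: [0.698, 0.716, 0.0, -0.0]
ft_force: [0.5, -0.3, 0.3]
width: 0.026
grip_force: 12.0
```

Call:
{"api": "drive_tool", "payload": {
  "series": [
    [[0.05,0,-1],0],
    [[0,0,-2],0],
    [[0,0,-1.5],0],
    [[0,0,-0.8],0],
    [[0,0,-0.8],0],
    [[0,0,-0.7],0],
    [[0,0,-0.7],0],
    [[0,0,-0.7],0],
    [[0,0,-0.7],0],
    [[0,0,-0.7],0]
  ]
}}

```text
time: 19.45
ee_pos: [0.6493, 0.0695, 0.0741]
eef_rot: [0.698, 0.716, 0.0, 0.0]
ft_force: [-0.6, 0.3, -0.1]
width: 0.0257
grip_force: 12.0
```

Call:
{"api": "drive_tool", "payload": {
  "series": [
    [[0,0,-0.5],0],
    [[0,0,-0.1],0],
    [[0,0,0],0],
    [[0,0,0],0],
    [[0,0,0],0],
    [[0,0,0],0],
    [[0,0,0],0],
    [[0,0,0],0],
    [[0,0,0],0],
    [[0,0,0],0]
  ]
}}

```text
time: 20.7
ee_pos: [0.6493, 0.0695, 0.0686]
eef_rot: [0.698, 0.716, 0.0, 0.0]
ft_force: [-0.8, 0.3, -0.6]
width: 0.0256
grip_force: 12.0
```

Released then on to stick C at about (0.460, 0.012).

Call:
{"api": "drive_tool", "payload": {
  "series": [
    [[0,0,0],0],
    [[0,0,0],0],
    [[0,0,0],0],
    [[0,0,0],0],
    [[0,0,1],0],
    [[0,0,3],0],
    [[0,0,3],0],
    [[0,0,3],0],
    [[0,0,0],0],
    [[0,0,0],0]
  ],
  "hand": 0.35
}}

```text
time: 21.95
ee_pos: [0.6491, 0.0695, 0.1684]
eef_rot: [0.698, 0.716, -0.0, -0.0]
ft_force: [-0.8, 0.6, -0.3]
width: 0.0568
grip_force: 0.0
```

Call:
{"api": "drive_tool", "payload": {
  "series": [
    [[-3,-1,0],0],
    [[-4,-1.2,0],0],
    [[-4,-1.2,0],0],
    [[-4,-1.3,0],0],
    [[-3.9,-1,0],0],
    [[0,0,0],0],
    [[0,0,0],0],
    [[0,0,0],0],
    [[0,0,0],0],
    [[0,0,0],0]
  ]
}}

```text
time: 23.2
ee_pos: [0.4605, 0.0125, 0.1684]
eef_rot: [0.698, 0.716, -0.0, 0.0]
ft_force: [-0.6, 0.5, 0.0]
width: 0.0565
grip_force: 0.0
```

```bash
python3 look.py w7.png
```

```text
[0.4605 0.0125 0.1684] 0.05649214350443005
[459.2  97.4] [450  85  20  26 400] [0.6553 0.1126 0.071 ]
[456.8 140.5] [448 128  19  26 399] [0.6558 0.0694 0.071 ]
[256.  193.6] [242 178  29  31 635] [0.4589 0.0108 0.071 ]
[294.5 225.9] [284 220  23  15 152] [ 0.4945 -0.0187  0.071 ]
well [436.2 178.4] [24.4 31.4] [0.6469 0.0269 0.054 ]
```

Call:
{"api": "drive_tool", "payload": {
  "series": [
    [[-0.15,-0.15,-2.5],0],
    [[0,0,-2.5],0],
    [[0,0,-2.5],0],
    [[0,0,-2],0],
    [[0,0,-1.3],0],
    [[0,0,0],0],
    [[0,0,0],0],
    [[0,0,0],0],
    [[0,0,0],0],
    [[0,0,0],0]
  ]
}}

```text
time: 24.5
ee_pos: [0.4589, 0.011, 0.0608]
eef_rot: [0.698, 0.716, 0.0, 0.0]
ft_force: [-0.6, -0.3, 0.2]
width: 0.0567
grip_force: 0.0
```

Call:
{"api": "drive_tool", "payload": {
  "series": [
    [[0,0,0],0],
    [[0,0,0],0],
    [[0,0,0],0],
    [[0,0,0],0],
    [[0,0,0],0],
    [[0,0,0],0],
    [[0,0,3],0],
    [[0,0,3],0],
    [[0,0,3],0],
    [[0,0,0],0]
  ],
  "hand": 1
}}

```text
time: 25.75
ee_pos: [0.4601, 0.0112, 0.1525]
eef_rot: [0.698, 0.716, 0.002, 0.001]
ft_force: [-0.2, -1.0, -1.6]
width: 0.0258
grip_force: 12.0
```

Call:
{"api": "drive_tool", "payload": {
  "series": [
    [[3,0.3,2],0],
    [[4,0.3,0],0],
    [[4,0.4,0],0],
    [[4,0.4,0],0],
    [[4,0.3,0],0],
    [[0,0,0],0],
    [[0,0,0],0],
    [[0,0,0],0],
    [[0,0,0],0],
    [[0,0,0],0]
  ]
}}

```text
time: 27.0
ee_pos: [0.6486, 0.0281, 0.1709]
eef_rot: [0.698, 0.716, 0.0, 0.0]
ft_force: [0.8, -0.5, 0.6]
width: 0.0261
grip_force: 12.0
```

Well c ≈ (0.650, 0.028).

Call:
{"api": "drive_tool", "payload": {
  "series": [
    [[0.1,0,-1],0],
    [[0,0,-2],0],
    [[0,0,-1.5],0],
    [[0,0,-0.8],0],
    [[0,0,-0.8],0],
    [[0,0,-0.7],0],
    [[0,0,-0.7],0],
    [[0,0,-0.7],0],
    [[0,0,-0.7],0],
    [[0,0,-0.7],0]
  ]
}}

```text
time: 28.25
ee_pos: [0.6498, 0.028, 0.0742]
eef_rot: [0.698, 0.716, 0.0, 0.0]
ft_force: [0.4, -0.2, -0.6]
width: 0.0258
grip_force: 12.0
```

Call:
{"api": "drive_tool", "payload": {
  "series": [
    [[0,0,-0.5],0],
    [[0,0,-0.1],0],
    [[0,0,0],0],
    [[0,0,0],0],
    [[0,0,0],0],
    [[0,0,0],0],
    [[0,0,0],0],
    [[0,0,0],0],
    [[0,0,0],0],
    [[0,0,0],0]
  ]
}}

```text
time: 29.5
ee_pos: [0.6498, 0.028, 0.0686]
eef_rot: [0.698, 0.716, 0.0, 0.0]
ft_force: [0.1, -0.1, -0.8]
width: 0.0259
grip_force: 12.0
```

Call:
{"api": "drive_tool", "payload": {
  "series": [
    [[0,0,0],0],
    [[0,0,0],0],
    [[0,0,0],0],
    [[0,0,0],0],
    [[0,0,1],0],
    [[0,0,3],0],
    [[0,0,4],0],
    [[0,0,4],0],
    [[0,0,0],0],
    [[0,0,0],0]
  ],
  "hand": 0.35
}}

```text
time: 30.75
ee_pos: [0.6496, 0.0281, 0.1886]
eef_rot: [0.698, 0.716, 0.0, -0.0]
ft_force: [0.9, -0.4, -0.3]
width: 0.0567
grip_force: 0.0
```

Call:
{"api": "drive_tool", "payload": {
  "series": [
    [[-1.5,-3,0],0],
    [[-2.5,-3.5,0],0],
    [[-3,-4,0],0],
    [[-3,-4,0],0],
    [[-3,-2.5,0],0],
    [[-3,-2.2,0],0],
    [[-1,0,0],0],
    [[0,0,0],0],
    [[0,0,0],0],
    [[0,0,0],0]
  ],
  "hand": 0.1
}}

```text
time: 32.0
ee_pos: [0.4804, -0.1634, 0.1884]
eef_rot: [0.698, 0.716, -0.0, 0.0]
ft_force: [0.2, -0.8, -0.8]
width: 0.0785
grip_force: 0.0
```

```bash
python3 look.py w8.png; python3 -c "
from h import *
c=snap('top','t8.png');i=cv2.imread('pics/t8.png');cv2.imwrite('pics/t8c.png',cv2.resize(i[130:260,140:330],(760,520),interpolation=cv2.INTER_CUBIC))"
```

```text
[ 0.4804 -0.1634  0.1884] 0.0785396634806248
[431.7   8.9] [422   0  20  20 318] [0.6553 0.0312 0.071 ]
[287.3  76. ] [269  58  38  36 553] [ 0.5041 -0.0606  0.071 ]
[350.8 175.6] [336 159  32  34 450] [ 0.5692 -0.1503  0.071 ]
[241.5 185.5] [224 178  34  24 233] [ 0.4651 -0.163   0.071 ]
[271.  193.3] [259 178  22  34 360] [ 0.4929 -0.1697  0.071 ]
[251.9 230.2] [232 227  40   8 241] [ 0.4757 -0.2077  0.071 ]
well [351.9 176.3] [20.2 21.1] [ 0.5761 -0.1543  0.054 ]
well [287.8  75.8] [21.9 23.3] [ 0.5062 -0.058   0.054 ]
well [420.1  90.4] [25.6 31.3] [ 0.6488 -0.0583  0.054 ]
well [419.8  52.8] [24.6 31.2] [ 0.648 -0.017  0.054]
```

View pics/w8.png

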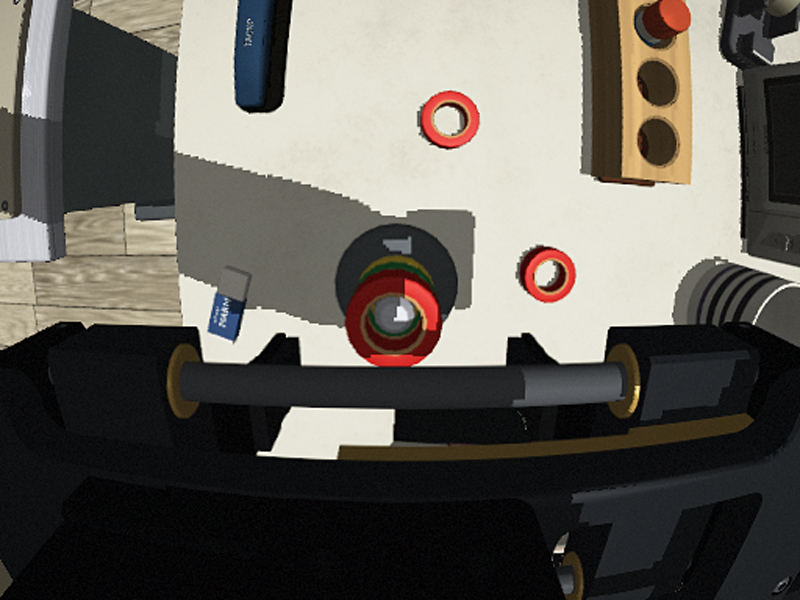

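```bash
python3 - <<'E'
from m import *
c=wrist()
for u,v,z in((394,321,.102),(393,313,.088),(397,284,.012)): print(wz(c,u/1.5625,v/1.5625,z).round(4))
m=mask(c,"red");m[226:]=0;m[:,290:]=0;m[:170]=0
p=cv2.findNonZero(m);print(cv2.minEnclosingCircle(p)); (q,rr)=cv2.minEnclosingCircle(p);print(wz(c,*q,.102))
E
```

```text
[ 0.4756 -0.1728  0.102 ]
[ 0.4748 -0.1724  0.088 ]
[ 0.4761 -0.1728  0.012 ]
((252.20851135253906, 206.03302001953125), 30.467960357666016)
[ 0.4756873  -0.17331844  0.102     ]
```

Call:
{"api": "drive_tool", "payload": {
  "series": [
    [[-0.5,-0.95,-2],0],
    [[0,0,-2.5],0],
    [[0,0,-2.5],0],
    [[0,0,-2],0],
    [[0,0,-0.9],0],
    [[0,0,0],0],
    [[0,0,0],0],
    [[0,0,0],0],
    [[0,0,0],0],
    [[0,0,0],0]
  ]
}}

```text
time: 33.4
ee_pos: [0.4749, -0.1735, 0.0898]
eef_rot: [0.698, 0.716, 0.0, 0.0]
ft_force: [0.2, -0.0, -0.6]
width: 0.0785
grip_force: 0.0
```

Call:
{"api": "drive_tool", "payload": {
  "series": [
    [[0,0,0],0],
    [[0,0,0],0],
    [[0,0,0],0],
    [[0,0,0],0],
    [[0,0,0],0],
    [[0,0,0],0],
    [[0,0,0],0],
    [[0,0,1],0],
    [[0,0,1],0],
    [[0,0,0],0]
  ],
  "hand": 1,
  "newtons": 20
}}

```text
time: 34.65
ee_pos: [0.4755, -0.1736, 0.1107]
eef_rot: [0.698, 0.716, 0.001, 0.001]
ft_force: [-1.1, -0.4, -0.3]
width: 0.0524
grip_force: 20.0
```

```bash
python3 look.py w9.png
```

```text
[ 0.4755 -0.1736  0.1107] 0.052384858905668776
[301.7  53.3] [279  30  48  46 903] [ 0.5012 -0.0656  0.071 ]
[381.3 182.2] [363 161  39  43 692] [ 0.5623 -0.1494  0.071 ]
[257.4 215.2] [ 210  199   96   36 1640] [ 0.4754 -0.1751  0.071 ]
[257.5 274.1] [213 261  90  24 966] [ 0.4766 -0.2217  0.071 ]
well [382.5 182.9] [24.3 26.8] [ 0.5712 -0.1536  0.054 ]
well [302.7  52.4] [28.  29.6] [ 0.5043 -0.0612  0.054 ]
well [467.3  75.5] [27.1 39.1] [ 0.6477 -0.0588  0.054 ]
well [465.3  29.4] [25.5 38.8] [ 0.647  -0.0176  0.054 ]
```

View pics/w9.png

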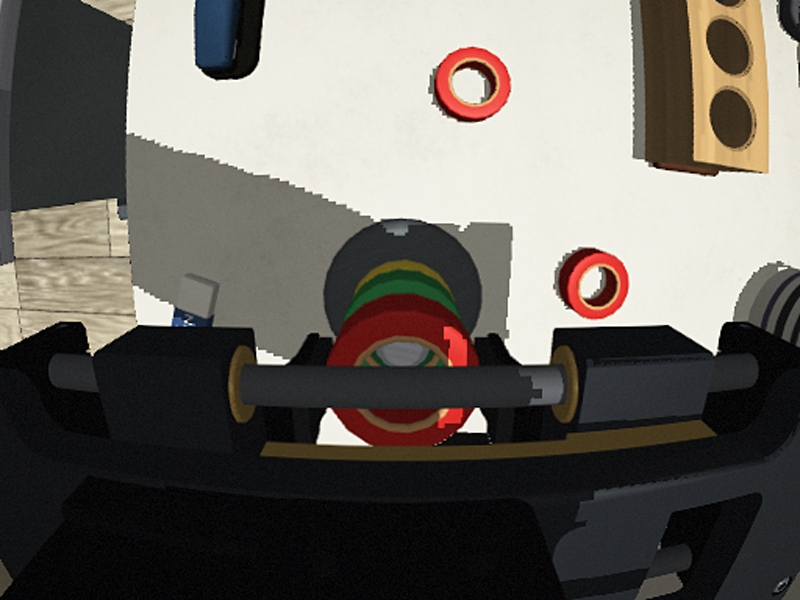

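Call:
{"api": "drive_tool", "payload": {
  "series": [
    [[0,0,2],0],
    [[0,0,3],0],
    [[0,0,1],0],
    [[0,0,0],0],
    [[0,0,0],0],
    [[0,0,0],0],
    [[0,0,0],0],
    [[0,0,0],0],
    [[0,0,0],0],
    [[0,0,0],0]
  ]
}}

```text
time: 35.95
ee_pos: [0.4748, -0.1735, 0.1696]
eef_rot: [0.698, 0.716, 0.0, 0.0]
ft_force: [0.3, -0.2, 0.4]
width: 0.0525
grip_force: 20.0
```

```bash
python3 - <<'E'
from m import *
c=wrist("w10.png"); s=r.read_state(); p=np.array(s["ee_pos"]); print(p,s["width"])
for dz in(0,.012): print(wp(c,p+[0,0.0001,dz])*1.5625,wp(c,p+[0,0.027,dz])*1.5625,wp(c,p+[0,-0.027,dz])*1.5625)
h=cv2.cvtColor(c["color"],cv2.COLOR_RGB2HSV)
m=mask(c,"red");m[:,:200]=0;m[:,320:]=0;m[:185]=0;ys=np.where(m.any(1))[0];print(ys.min()*1.5625,ys.max()*1.5625)
E
```

```text
[ 0.47481304 -0.17347363  0.16958883] 0.05246071903141961
[402.7476901  368.85943915] [404.75721917 295.83444073] [400.93450877 433.68675209]
[402.72520614 383.02019054] [404.89323903 305.22756662] [400.79680245 450.8311068 ]
310.9375 443.75
```

View pics/w10.png

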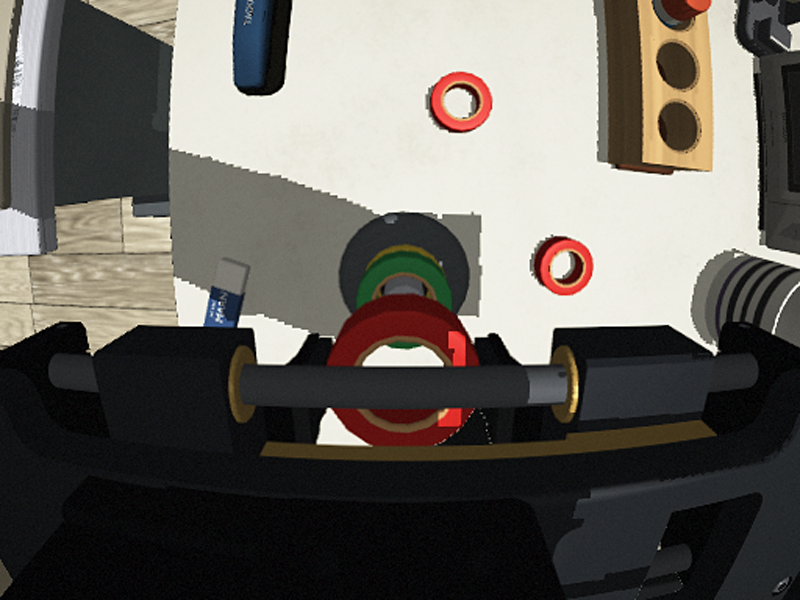

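Call:
{"api": "drive_tool", "payload": {
  "series": [
    [[1.2,3.5,0],5],
    [[1.4,4,0],6],
    [[1.4,4,0],6],
    [[1.4,4,0],6],
    [[1.4,4,0],6],
    [[1.4,4,0],6],
    [[1.4,4,0],6],
    [[1.4,4,0],6],
    [[1.4,4,0],6],
    [[1.45,4.45,0],6]
  ]
}}

```text
time: 37.25
ee_pos: [0.6137, 0.227, 0.1695]
eef_rot: [0.254, 0.967, -0.0, 0.0]
ft_force: [0.5, -0.8, -0.2]
width: 0.0528
grip_force: 20.0
```

Call:
{"api": "drive_tool", "payload": {
  "series": [
    [[0,0,-3],0],
    [[0,0,-3],0],
    [[0,0,-3],0],
    [[0,0,-2],0],
    [[0,0,0],0],
    [[0,0,0],0],
    [[0,0,0],0],
    [[0,0,0],0],
    [[0,0,0],0],
    [[0,0,0],0]
  ]
}}

```text
time: 38.5
ee_pos: [0.6133, 0.226, 0.0597]
eef_rot: [0.255, 0.967, 0.0, 0.0]
ft_force: [0.1, 1.0, 0.0]
width: 0.0528
grip_force: 20.0
```

```bash
cat > circ.py <<'E'
from m import *
import sys
c=wrist(sys.argv[1] if len(sys.argv)>1 else None); s=r.read_state(); print(np.round(s["ee_pos"],4),Ro.from_quat(s["eef_rot"]).as_matrix()[:,1].round(3))
cn,hi=cv2.findContours(mask(c,"blue"),cv2.RETR_CCOMP,cv2.CHAIN_APPROX_NONE)
for q,h in zip(cn,hi[0]):
    if h[3]<0 and 600<cv2.contourArea(q)<9000:
        e=cv2.fitEllipse(q); print(np.round(e[0],1),np.round(e[1],1),wz(c,*e[0],.003).round(4))
E
python3 circ.py w11.png
```

```text
[0.6133 0.226  0.0596] [0.494 0.87  0.   ]
[257.6 205.5] [62.3 67.9] [0.6125 0.2259 0.003 ]
[205.3 136.7] [72.7 73.5] [0.5499 0.2186 0.003 ]
[155.5  69.1] [65.4 72.6] [0.4874 0.2119 0.003 ]
```

View pics/w11.png

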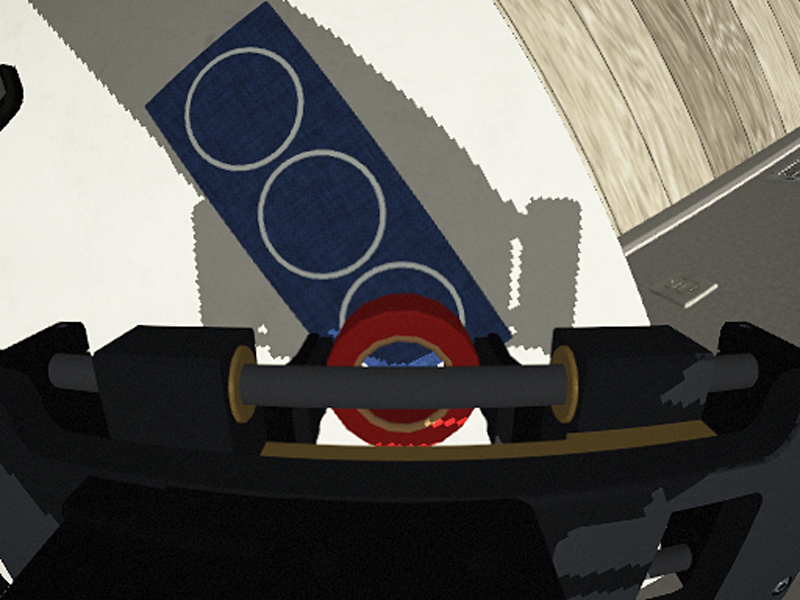

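Call:
{"api": "drive_tool", "payload": {
  "series": [
    [[0,0,-1.5],0],
    [[0,0,-1.5],0],
    [[0,0,-0.8],0],
    [[0,0,-0.5],0],
    [[0,0,0],0],
    [[0,0,0],0],
    [[0,0,0],0],
    [[0,0,0],0],
    [[0,0,0],0],
    [[0,0,0],0]
  ]
}}

```text
time: 39.8
ee_pos: [0.6133, 0.226, 0.0166]
eef_rot: [0.255, 0.967, 0.0, 0.0]
ft_force: [-0.1, -0.7, -1.0]
width: 0.0529
grip_force: 20.0
```

Call:
{"api": "drive_tool", "payload": {
  "series": [
    [[0,0,0],0],
    [[0,0,0],0],
    [[0,0,0],0],
    [[0,0,0],0],
    [[0,0,0],0],
    [[0,0,0],0],
    [[0,0,2],0],
    [[0,0,4],0],
    [[0,0,4],0],
    [[0,0,4],0]
  ],
  "hand": 0.1
}}

```text
time: 41.05
ee_pos: [0.6135, 0.2259, 0.1596]
eef_rot: [0.255, 0.967, 0.001, 0.001]
ft_force: [0.7, 1.7, -0.2]
width: 0.078
grip_force: 0.0
```

Call:
{"api": "drive_tool", "payload": {
  "series": [
    [[-1.2,-3.5,1],-5],
    [[-1.4,-4,0],-6],
    [[-1.4,-4,0],-6],
    [[-1.4,-4,0],-6],
    [[-1.4,-4,0],-6],
    [[-1.4,-4,0],-6],
    [[-1.4,-4,0],-6],
    [[-1.4,-4,0],-6],
    [[-1.4,-4,0],-6],
    [[-1.4,-2.6,0],-6]
  ]
}}

```text
time: 42.3
ee_pos: [0.4747, -0.1572, 0.168]
eef_rot: [0.7, 0.714, 0.001, 0.001]
ft_force: [-0.2, 0.3, 1.2]
width: 0.0783
grip_force: 0.0
```

```bash
python3 circ.py w12.png; python3 -c "
from h import *
snap('top','t12.png');i=cv2.imread('pics/t12.png')[130:230,140:330]; w=cv2.imread('pics/w12.png')
cv2.imwrite('pics/j12.png',np.vstack([cv2.resize(w,(760,570))[:400],cv2.resize(i,(760,400))])[:800]); a=cv2.imread('pics/j12.png'); cv2.imwrite('pics/j12.png',cv2.resize(a,(570,600)))"
```

```text
[ 0.4729 -0.1605  0.1681] [1.    0.01  0.001]
[157.6  31.8] [21.6 90.1] [0.3612 0.0052 0.003 ]
```

View pics/j12.png

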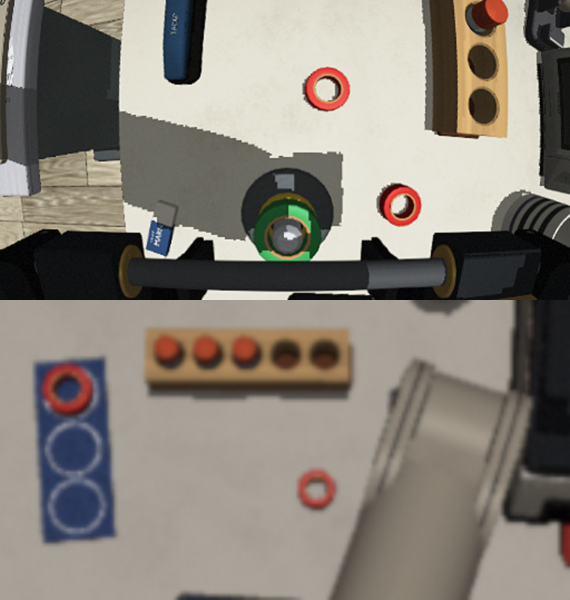

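Call:
{"api": "drive_tool", "payload": {
  "series": [
    [[0,-0.8,0],0],
    [[0,-0.8,0],0],
    [[0,0,-2.5],0],
    [[0,0,0],0],
    [[0,0,0],0],
    [[0,0,0],0],
    [[0,0,0],0],
    [[0,0,0],0],
    [[0,0,0],0],
    [[0,0,0],0]
  ]
}}

```text
time: 43.65
ee_pos: [0.4753, -0.171, 0.1416]
eef_rot: [0.698, 0.716, 0.0, 0.0]
ft_force: [0.4, -0.1, -0.3]
width: 0.0785
grip_force: 0.0
```

```bash
cat > roll.py <<'E'
from m import *
import sys
col,z=sys.argv[1],float(sys.argv[2])
c=wrist(sys.argv[3]); s=r.read_state(); print(np.round(s["ee_pos"],4),s["width"])
H,S,V=cv2.split(cv2.cvtColor(c["color"],cv2.COLOR_RGB2HSV))
lo,hi={"green":(45,85),"yellow":(22,34),"red":(0,8)}[col]
m=((H>=lo)&(H<=hi)&(S>120)&(V>40)).astype(np.uint8)*255
for ce,st in blobs(m,60):
    q=(st[0]+st[2]/2-.5,st[1]+st[3]/2-.5); print(ce.round(1),st,"box->",wz(c,*q,z).round(4))
E
python3 roll.py green .078 w13.png
```

```text
[ 0.4753 -0.171   0.1416] 0.07797431716475668
[257.5 199.4] [ 224  169   68   66 1925] box-> [ 0.4751 -0.1697  0.078 ]
[256.5 216.3] [238 204  40  22 124] box-> [ 0.4753 -0.1801  0.078 ]
```

Call:
{"api": "drive_tool", "payload": {
  "series": [
    [[0,-0.2,-2],0],
    [[0,0,-2],0],
    [[0,0,-2],0],
    [[0,0,-1.5],0],
    [[0,0,0],0],
    [[0,0,0],0],
    [[0,0,0],0],
    [[0,0,0],0],
    [[0,0,0],0],
    [[0,0,0],0]
  ]
}}

```text
time: 44.95
ee_pos: [0.4753, -0.173, 0.0667]
eef_rot: [0.698, 0.716, 0.0, 0.0]
ft_force: [0.4, 0.1, 0.0]
width: 0.0778
grip_force: 0.0
```

Call:
{"api": "drive_tool", "payload": {
  "series": [
    [[0,0,0],0],
    [[0,0,0],0],
    [[0,0,0],0],
    [[0,0,0],0],
    [[0,0,0],0],
    [[0,0,0],0],
    [[0,0,0],0],
    [[0,0,1],0],
    [[0,0,2],0],
    [[0,0,2],0]
  ],
  "hand": 1
}}

```text
time: 46.2
ee_pos: [0.4753, -0.1732, 0.1177]
eef_rot: [0.698, 0.716, 0.0, 0.0]
ft_force: [0.6, -0.7, -0.9]
width: 0.0526
grip_force: 20.0
```

Call:
{"api": "drive_tool", "payload": {
  "series": [
    [[0,0,2],0],
    [[0,0,3],0],
    [[0,0,1.5],0],
    [[0,2,0],5],
    [[0.5,4,0],9],
    [[0.8,4,0],9],
    [[0.8,4,0],9],
    [[0.8,4,0],9],
    [[0.8,4,0],9],
    [[0.8,4,0],9]
  ]
}}

```text
time: 47.45
ee_pos: [0.5192, 0.0897, 0.1804]
eef_rot: [0.251, 0.968, -0.0, -0.001]
ft_force: [0.6, -0.7, -0.8]
width: 0.0526
grip_force: 20.0
```

Call:
{"api": "drive_tool", "payload": {
  "series": [
    [[0.8,3.5,0],9],
    [[0.8,3.5,0],9],
    [[0.8,3.5,0],9],
    [[0.6,2.7,0],9],
    [[0,0,-4],0],
    [[0,0,-4],0],
    [[0,0,-3],0],
    [[0,0,0],0],
    [[0,0,0],0],
    [[0,0,0],0]
  ]
}}

```text
time: 48.7
ee_pos: [0.5509, 0.2196, 0.073]
eef_rot: [-0.056, 0.998, 0.001, 0.001]
ft_force: [-0.0, 0.1, -1.0]
width: 0.0525
grip_force: 20.0
```

```bash
python3 circ.py w14.png; python3 - <<'E'
from h import *
from m import mask
c=vision.camera("top"); m=mask(c,"red"); m[:,:150]=0; m[:,178:]=0; m[:150]=0;m[215:]=0
p=cv2.findNonZero(m); 
if p is not None: print(cv2.boundingRect(p), onz(c,*cv2.minEnclosingCircle(p)[0],.027))
E
```

```text
[0.5509 0.2195 0.0729] [-0.112  0.994  0.001]
[255.9 187.1] [41.6 64. ] [0.5396 0.2164 0.003 ]
[256.8 116.8] [70.2 71.1] [0.4861 0.211  0.003 ]
(168, 156, 1, 1) [0.62548579 0.20836472 0.027     ]
```

Call:
{"api": "drive_tool", "payload": {
  "series": [
    [[-0.1,-0.1,-2],0],
    [[0,0,-2],0],
    [[0,0,-1],0],
    [[0,0,-0.7],0],
    [[0,0,0],0],
    [[0,0,0],0],
    [[0,0,0],0],
    [[0,0,0],0],
    [[0,0,0],0],
    [[0,0,0],0]
  ]
}}

```text
time: 50.05
ee_pos: [0.5493, 0.218, 0.0146]
eef_rot: [-0.056, 0.998, 0.0, -0.0]
ft_force: [-0.5, 0.5, -0.9]
width: 0.0526
grip_force: 20.0
```

Call:
{"api": "drive_tool", "payload": {
  "series": [
    [[0,0,0],0],
    [[0,0,0],0],
    [[0,0,0],0],
    [[0,0,0],0],
    [[0,0,0],0],
    [[0,0,0],0],
    [[0,0,2],0],
    [[0,0,4],0],
    [[0,0,4],0],
    [[0,0,4],0]
  ],
  "hand": 0.1
}}

```text
time: 51.3
ee_pos: [0.5494, 0.2179, 0.1575]
eef_rot: [-0.056, 0.998, 0.0, 0.001]
ft_force: [0.9, 0.1, -1.3]
width: 0.0782
grip_force: 0.0
```

Call:
{"api": "drive_tool", "payload": {
  "series": [
    [[-0.8,-3.5,0],-9],
    [[-0.8,-3.5,0],-9],
    [[-0.8,-3.5,0],-9],
    [[-0.8,-4,0],-9],
    [[-0.8,-4,0],-9],
    [[-0.8,-4,0],-9],
    [[-0.8,-4,0],-9],
    [[-0.8,-4,0],-9],
    [[-0.8,-4,0],-9],
    [[-0.2,-3,0],-9]
  ]
}}

```text
time: 52.55
ee_pos: [0.4748, -0.1589, 0.156]
eef_rot: [0.669, 0.743, 0.001, 0.0]
ft_force: [-0.0, 1.0, -0.5]
width: 0.0788
grip_force: 0.0
```

Call:
{"api": "drive_tool", "payload": {
  "series": [
    [[0,-1.5,0],-5],
    [[0,0,0],0],
    [[0,0,0],0],
    [[0,0,0],0],
    [[0,0,0],0],
    [[0,0,0],0],
    [[0,0,0],0],
    [[0,0,0],0],
    [[0,0,0],0],
    [[0,0,0],0]
  ]
}}

```text
time: 53.8
ee_pos: [0.4753, -0.172, 0.1546]
eef_rot: [0.698, 0.716, 0.0, 0.0]
ft_force: [-0.6, 0.1, -0.0]
width: 0.0784
grip_force: 0.0
```

```bash
python3 roll.py yellow .054 w15.png; python3 -c "
from h import *
snap('top','t15.png')"
```

```text
[ 0.4753 -0.172   0.1546] 0.0784331612317357
[257.7 187.4] [ 228  160   60   62 1548] box-> [ 0.4751 -0.1716  0.054 ]
```

Call:
{"api": "drive_tool", "payload": {
  "series": [
    [[0,-0.1,-3],0],
    [[0,0,-3],0],
    [[0,0,-2.5],0],
    [[0,0,-1.8],0],
    [[0,0,-0.9],0],
    [[0,0,0],0],
    [[0,0,0],0],
    [[0,0,0],0],
    [[0,0,0],0],
    [[0,0,0],0]
  ]
}}

```text
time: 55.15
ee_pos: [0.4754, -0.173, 0.0427]
eef_rot: [0.698, 0.716, 0.0, 0.0]
ft_force: [-0.3, 0.1, -0.4]
width: 0.0781
grip_force: 0.0
```

Call:
{"api": "drive_tool", "payload": {
  "series": [
    [[0,0,0],0],
    [[0,0,0],0],
    [[0,0,0],0],
    [[0,0,0],0],
    [[0,0,0],0],
    [[0,0,0],0],
    [[0,0,0],0],
    [[0,0,1],0],
    [[0,0,2],0],
    [[0,0,2],0]
  ],
  "hand": 1
}}

```text
time: 56.4
ee_pos: [0.4752, -0.1731, 0.0937]
eef_rot: [0.698, 0.716, 0.0, 0.0]
ft_force: [1.2, 0.8, -0.3]
width: 0.054
grip_force: 20.0
```

Call:
{"api": "drive_tool", "payload": {
  "series": [
    [[0,0,3],0],
    [[0,0,4],0],
    [[0,0,2],0],
    [[0,2,0],5],
    [[0,4,0],9],
    [[0,4,0],9],
    [[0,4,0],9],
    [[0,4,0],9],
    [[0,4,0],9],
    [[0,4,0],9]
  ]
}}

```text
time: 57.65
ee_pos: [0.4739, 0.0895, 0.1815]
eef_rot: [0.25, 0.968, -0.0, -0.001]
ft_force: [0.3, -1.1, -1.7]
width: 0.054
grip_force: 20.0
```

Call:
{"api": "drive_tool", "payload": {
  "series": [
    [[0.3,3.5,0],9],
    [[0.3,3.5,0],9],
    [[0.3,3,0],9],
    [[0.2,2.4,0],9],
    [[0,0,-4],0],
    [[0,0,-4],0],
    [[0,0,-1.5],0],
    [[0,0,0],0],
    [[0,0,0],0],
    [[0,0,0],0]
  ]
}}

```text
time: 58.9
ee_pos: [0.487, 0.2114, 0.0889]
eef_rot: [-0.056, 0.998, 0.001, 0.001]
ft_force: [-0.1, 0.2, -0.2]
width: 0.054
grip_force: 20.0
```

```bash
python3 circ.py w16.png; python3 - <<'E'
from m import *
c=vision.camera("top"); cv2.imwrite("pics/t16.png",c["color"][:,:,::-1])
H,S,V=cv2.split(cv2.cvtColor(c["color"],cv2.COLOR_RGB2HSV))
m=((H>45)&(H<85)&(S>100)&(V>30)).astype(np.uint8)*255
for ce,st in blobs(m,15): print("green",st,onz(c,*ce,.027).round(4))
for ce,st in blobs(mask(c,"red"),15): print("red",ce.round(1),st,onz(c,*ce,.027).round(4))
E
```

```text
[0.4868 0.2114 0.0887] [-0.112  0.994  0.001]
[258.4 181.8] [35.7 64.9] [0.4749 0.2101 0.003 ]
[257.8 188.6] [88.4 99.9] [0.4807 0.2103 0.003 ]
[65.7 46.8] [ 28.3 138.8] [0.3663 0.0188 0.003 ]
green [159 171  12   6  24] [0.5686 0.2146 0.027 ]
red [392.4 138.9] [  334    92   116    95 10064] [ 0.7017 -0.5343  0.027 ]
red [195.2 145.7] [192 142   8   8  47] [0.6626 0.1201 0.027 ]
red [208.2 146. ] [205 143   8   7  47] [0.6627 0.0769 0.027 ]
red [221.1 146. ] [218 143   8   7  46] [0.6637 0.0341 0.027 ]
red [161.5 159.2] [154 152  16  16 120] [0.614  0.2294 0.027 ]
red [279.1 170.2] [273 165  12  11  47] [ 0.5864 -0.1594  0.027 ]
red [244.8 193. ] [240 188  11  11  45] [ 0.5078 -0.0488  0.027 ]
red [381.2 229.7] [ 328  205  102   57 3628] [ 0.3989 -0.4916  0.027 ]
```

Call:
{"api": "drive_tool", "payload": {
  "series": [
    [[0,0,-2.5],0],
    [[0,0,-2.5],0],
    [[0,0,-1.5],0],
    [[0,0,-0.8],0],
    [[0,0,0],0],
    [[0,0,0],0],
    [[0,0,0],0],
    [[0,0,0],0],
    [[0,0,0],0],
    [[0,0,0],0]
  ]
}}

```text
time: 60.25
ee_pos: [0.4863, 0.211, 0.0146]
eef_rot: [-0.056, 0.998, 0.0, 0.0]
ft_force: [0.2, -0.1, -1.4]
width: 0.0544
grip_force: 20.0
```

Call:
{"api": "drive_tool", "payload": {
  "series": [
    [[0,0,0],0],
    [[0,0,0],0],
    [[0,0,0],0],
    [[0,0,0],0],
    [[0,0,0],0],
    [[0,0,0],0],
    [[0,0,2],0],
    [[0,0,4],0],
    [[0,0,4],0],
    [[0,0,4],0]
  ],
  "hand": 0.1
}}

```text
time: 61.5
ee_pos: [0.4862, 0.2109, 0.1559]
eef_rot: [-0.056, 0.998, 0.0, 0.0]
ft_force: [0.2, 0.9, -0.1]
width: 0.0785
grip_force: 0.0
```

Call:
{"api": "drive_tool", "payload": {
  "series": [
    [[-1,-3.5,1],-9],
    [[0,-3.5,1],-9],
    [[0,-3.5,1],-9],
    [[0,-4,0],-9],
    [[0,-4,0],-9],
    [[0,-4,0],-9],
    [[0,-4,0],-9],
    [[0,-4,0],0],
    [[0,-2,0],0],
    [[0,0,0],0]
  ]
}}

```text
time: 62.75
ee_pos: [0.476, -0.1153, 0.1846]
eef_rot: [0.475, 0.88, -0.0, 0.0]
ft_force: [-0.3, 0.6, -0.1]
width: 0.0785
grip_force: 0.0
```

```bash
cat > fin.py <<'E'
from m import *
c=vision.camera("top"); cv2.imwrite("pics/fin.png",c["color"][:,:,::-1])
H,S,V=cv2.split(cv2.cvtColor(c["color"],cv2.COLOR_RGB2HSV))
for n,lo,hi in(("green",45,85),("yellow",20,36)):
  m=((H>lo)&(H<hi)&(S>110)&(V>30)).astype(np.uint8)*255
  for ce,st in blobs(m,25): print(n,st,onz(c,*ce,.027).round(4))
for ce,st in blobs(mask(c,"red"),25):
  if st[4]<400: print("red",ce.round(1),st,onz(c,*ce,.027).round(4))
i=cv2.imread("pics/fin.png"); s=vision.camera("scene")["color"][:,:,::-1]
cv2.imwrite("pics/finc.png",np.hstack([cv2.resize(i[130:250,140:290],(400,320)),cv2.resize(s[130:250,180:330],(400,320))]))
E
python3 fin.py
```

```text
green [155 170  17  17  85] [0.5473 0.2206 0.027 ]
yellow [156 190  17  16 153] [0.4871 0.213  0.027 ]
red [195.1 145.8] [192 142   8   8  48] [0.6625 0.1203 0.027 ]
red [208.2 146. ] [205 143   8   7  47] [0.6627 0.0769 0.027 ]
red [221.2 146. ] [218 143   8   7  47] [0.6638 0.0338 0.027 ]
red [161.6 159. ] [154 152  16  16 115] [0.6148 0.2291 0.027 ]
```

View pics/finc.png

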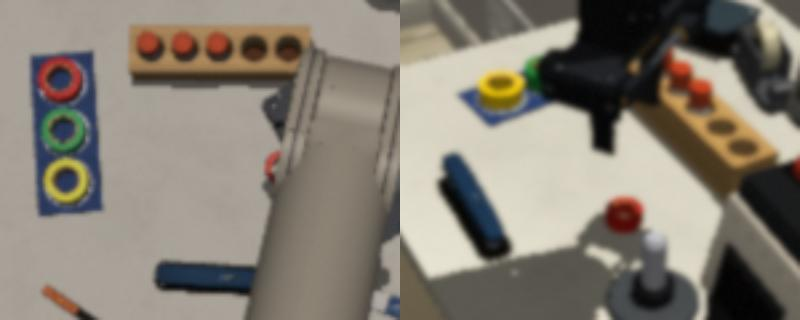

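Call:
{"api": "drive_tool", "payload": {
  "series": [
    [[0,0,1],0],
    [[0,0,1],0],
    [[0,0,1],0],
    [[0,0,1],0],
    [[0,0,1],0],
    [[0,0,0],0],
    [[0,0,0],0],
    [[0,0,0],0],
    [[0,0,0],0],
    [[0,0,0],0]
  ]
}}

```text
time: 64.1
ee_pos: [0.4762, -0.114, 0.2345]
eef_rot: [0.474, 0.881, -0.0, -0.0]
ft_force: [-0.7, 0.9, -1.0]
width: 0.078
grip_force: 0.0
```

Call:
{"api": "drive_tool", "payload": {
  "series": [
    [[0,0,0],0],
    [[0,0,0],0],
    [[0,0,0],0],
    [[0,0,0],0],
    [[0,0,0],0],
    [[0,0,0],0],
    [[0,0,0],0],
    [[0,0,0],0],
    [[0,0,0],0],
    [[0,0,0],0]
  ]
}}

```text
time: 65.35
ee_pos: [0.4763, -0.114, 0.2346]
eef_rot: [0.474, 0.881, 0.0, -0.0]
ft_force: [-1.0, 0.1, -0.2]
width: 0.0783
grip_force: 0.0
```

```bash
python3 fin.py
```

```text
green [155 171  17  16  83] [0.547  0.2204 0.027 ]
yellow [156 189  17  17 153] [0.4874 0.2132 0.027 ]
red [195.1 145.8] [192 142   8   8  48] [0.6625 0.1203 0.027 ]
red [208.2 146. ] [205 143   8   7  47] [0.6627 0.0769 0.027 ]
red [221.2 146. ] [218 143   8   7  47] [0.6638 0.0338 0.027 ]
red [161.6 159. ] [154 152  17  16 115] [0.6147 0.2291 0.027 ]
```

```bash
python3 -c "
from bench import r
print(r.close_job())"
```

```text
the job is handed in; nothing more can be done
None
```

I handed the job in at 65 s of the 210 s limit: in the last camera check the three tape rolls lay within about 5 mm of their own printed circles, and the three glue sticks present stood cap up in wells of their own. No verdict came back, and I never touched the bystanders.

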